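# Let the blue spool out of the thread dispenser

## Robot

A 6-joint arm with a two-finger parallel gripper is mounted at the origin on a cart in front of the work surface, level with it; the furniture and walls round the work are solid. World frame = base frame: x ahead of the robot, y to its left, z up, the work surface at z = 0. Lengths are in m, angles in rad, forces in N, time in s.
With the tool pointing down it reaches from about 0.35 to 0.8 m from the base axis. Payload 7.3 kg.
Tool frame: the origin (TCP) lies at the very end of the fingers, on their centre line; the grasp point (between the pads) lies 19 mm behind it (manip.grasp_offset is the distance from the TCP to the grasp point, in m); z points along the fingers, y is the line along which they close (so a half turn about z gives the same grasp; the last joint's range is limited). The gripper opens to 85 mm and grips with 20 to 120 N. Pads are 22 mm wide; open, the fingers measure 114 mm over their backs; the gripper's body (76 mm by 85 mm) begins 54 mm behind the grasp point. The pads swing forward as they close: fully open they stand 13 mm farther back than shut.
Start: joints at [-1.372, 0.342, 1.524, -0, 1.275, -0.146], TCP at [0.177, -0.494, 0.231] pointing down, gripper open.
Joint ranges: [-2.53, 2.53], [-0.77, 2.02], [0.04, 2.7], [-1, 4.14], [0.28, 2.66], [-3.11, 3.11]. Speed limits (rad/s): [2.57, 2.57, 3.14, 3.14, 3.14, 3.14].

## Interface

Orientations are given as a unit quaternion [x, y, z, w].
In Python, from cell import manip gives the robot as it stands.
- The arm moves only by the tool shift_gripper, called after "Emit:" in YAML: its name, and indented under it one key for each argument. Schema: {"type":"object","properties":{"plan":{"type":"string"},"grip_n":{"type":"number"},"only":{"type":"string"},"quiet":{"type":"boolean"},"lines":{"type":"string"}},"required":["plan"],"additionalProperties":false}. plan is a string of 1 to 5 rows, parted by semicolons, with the numbers parted by commas; each row has 7 numbers: a rotation vector rx, ry, rz in rad, then dx, dy, dz in m, then the finger opening in m; each row is the pose to reach, as a shift and turn from the pose commanded when the call began, along the tool's axes at that moment; what a row does not reach only later rows make up. A row lasts 1/10 s, in which the tool goes at most 0.05 m and 0.15 rad, less where a joint would pass 70% of its speed; a pose out of reach is approached as far as the arm can. The fingers move at their own pace and stop on an object; grip_n is the grip in N (left out, the last holds). Time passes only in rows, so rows that do not move let the fingers close. The tool returns the time, the measured TCP pose, the force, the opening and the grip force at its end. only (a regular expression) keeps the lines of the reply that match it, lines (a string "A,B") keeps lines A to B, and quiet returns only ok. Input that does not fit is refused with a message, and nothing moves.
- manip.state(): the state, without advancing time (a new reading comes with each control period).
- manip.snapshot(name): name is "scene" or "top" or "wrist"; returns a dict with "pixels" (480x640x3 uint8, red, green, blue), "z_map" (480x640 float32, m along the optical axis (not along the pixel's ray), 0 where there is no reading), "fovy" (degrees; the focal length in pixels is half the picture's height over the tangent of half this angle, whatever the lens; pixels are square), "cx", "cy" (the principal point, pixels), "distortion" ([k1, k2, p1, p2, k3] as OpenCV has them; the pictures are not rectified), "world_to_cam" (4x4, takes a point from world to camera coordinates); the wrist camera has in their place "tool_from_camera" (4x4, takes a point from camera to tool coordinates, whose origin is the TCP and whose axes are the flange's). Camera axes: x right, y up, looking along -z (the intrinsics and any distortion apply to the point x, -y, -z); pixel columns grow to the right and rows downward; lengths in m; the calibration is good to about 2 mm. A picture is of the moment at which its call begins: read the wrist's pose just before it.
- manip.job_done(): hands the job in; it is judged then, once.
The state is a dict: "clock": time; "joint_pos": joint angles; "qvel": joint speeds; "joint_torque": joint torques, N m; "ee_pos": TCP position; "orientation": TCP orientation; "contact_force": force on the tool from outside, world axes, zero at the start; "ft_torque": the same for the moment, N m; "gripper_width": finger opening in m; "grasp_force": force on a finger pad.
Only numpy, scipy, OpenCV 4.12 (cv2) and the standard library are available. Lean on these libraries where they do the work, as an engineer would, in place of code of your own. Each camera call takes 0.05 s, during which the arm holds its last target. There are 200 camera calls.

## Task

Let the blue thread spool out of the dispenser: press down the orange paddle of the lane it lies in, so that the gate lifts, and keep it down until the spool has rolled out under the gate into the tray; then let the paddle come all the way back up so that the gate shuts, and move clear. Do it by the paddle alone: do not touch the spools or the gates, leave the other lever up and the golden-yellow spool in its lane, and do not shift the things standing around.

Things in the scene. Friction and masses are not known exactly. Their poses are not given: they have to be found in the camera images.
- dispenser: Two-lane plywood gravity dispenser for thread spools, fixed to the table, 332 mm long over the paddles, 132 mm wide, 114 mm high. Origin on the table on its centre line, under the shut gates; z up, spools roll to its -x, the paddles stick out at +x. Lane centre lines at y = +30 mm (left) and -30 mm (right), 54 mm wide, 6 mm divider; floor falls 14 degrees; walls 85 mm high.
- tray (a point): Centre of the tray floor below both lanes, 32 mm above the table. Open tray, dispenser x = -36 to -160 mm, |y| under 57 mm, walls to 60 mm, end wall to 64 mm above the table; the floor falls slightly to the end wall, where a spool comes to rest.
- axle (a point): Middle of the axle of both levers, dispenser x = +75 mm, y = 0, 100 mm above the table; axle along dispenser y. Each lever lies over its lane: gate at the front end (x = 0), paddle at the rear end. Under a paddle there is only the base board, 8 mm thick, ending at x = +125 mm. Posts at the axle reach 114 mm.
- blue_spool: Spool of blue thread, 30 mm in diameter, 46 mm long, 22 g, lying across its lane behind one of the two gates (either lane). Origin at the centre of one end face, its own z along its axis. It rolls down by itself when its gate is up.
- blue_mid (a point): Centre of the blue spool; in the dispenser's frame its y is about +30 mm in the left lane, -30 mm in the right lane, x about +18 mm at the start.
- gold_spool: Spool of golden-yellow thread, 29 mm in diameter, 46 mm long, lying in the other lane. Origin at the centre of one end face, its own z along its axis.
- gold_mid (a point): Centre of the golden-yellow spool.
- paddle_left (a point): Orange paddle at the rear end of the left lever, 44 mm along the lever x 46 mm wide x 8 mm thick. Point: the centre of its top face, at rest at x = +143, y = +42, z = 106 mm in the dispenser's frame; 38 mm free between the paddles. It swings about the axle, 68 mm from it, and goes down 33 mm to its stop when pressed.
- gate_left (a point): Green gate blade at the front end of the left lever, 46 mm wide, 4 mm thick, 54 mm high. Point: the middle of its lower edge, when shut 49 mm above the table, 4 mm over the lane floor.
- lever_left (a joint): Angle of the left lever: 0 at rest, gate shut; grows as its paddle is pressed, to the stop at 0.5 rad. The spool can pass under the gate from about 0.3 rad. A spring shuts it again when let go; the paddle takes about 3 N to start and 5 to 6 N fully down.
- paddle_right (a point): Orange paddle at the rear end of the right lever, 44 mm along the lever x 46 mm wide x 8 mm thick. Point: the centre of its top face, at rest at x = +143, y = -42, z = 106 mm in the dispenser's frame; 38 mm free between the paddles. It swings about the axle, 68 mm from it, and goes down 33 mm to its stop when pressed.
- gate_right (a point): Green gate blade at the front end of the right lever, 46 mm wide, 4 mm thick, 54 mm high. Point: the middle of its lower edge, when shut 49 mm above the table, 4 mm over the lane floor.
- lever_right (a joint): Angle of the right lever: 0 at rest, gate shut; grows as its paddle is pressed, to the stop at 0.5 rad. The spool can pass under the gate from about 0.3 rad. A spring shuts it again when let go; the paddle takes about 3 N to start and 5 to 6 N fully down.
- pink_spool: Spool of pink thread standing on the table beside the dispenser, 33 mm in diameter, 40 mm high; origin under its centre.
- tape_roll: Roll of masking tape lying flat on the table, 98 mm across, 25 mm high; origin under its centre.
- tin: Round teal and white pin tin on the table, 70 mm across, 23 mm high; origin under its centre.
- violet_disc: Flat round violet bead box on the table, 39 mm across, 14 mm high; origin under its centre.

How it is judged:
By the outcome, as a careful person would: the job done as asked, in the order asked, and still so for the second after the job is handed in, with the robot touching nothing.
It also fails if it takes over 32 s, if anything falls off the work surface, if the arm or the gripper's body presses on something with over 40 N, if the wrist force passes 120 N, or if a joint passes its speed limit or range.

## Working session

There is one attempt and no reset: what is moved stays moved. The work goes in short steps, Python scripts to look and compute and a tool call to move; the robot and the scene stay as the last step left them, time stands still between calls to the robot, and variables do not carry over. Pictures are saved under pics/ and viewed, at most 10 in all, crops included, and the job is handed in when it is done.

```bash
mkdir -p pics; cat > h.py <<'E'
import numpy as np, cv2
from cell import manip
def K(s):
    f=240/np.tan(np.radians(s["fovy"])/2); return np.array([[f,0,s["cx"]],[0,f,s["cy"]],[0,0,1.]])
def cloud(s,c2w):
    v,u=np.mgrid[0:480,0:640]
    p=cv2.undistortPoints(np.stack([u,v],-1).reshape(-1,1,2).astype(np.float64),K(s),np.array(s["distortion"],float)).reshape(480,640,2)
    z=s["z_map"]; P=np.stack([p[...,0]*z,-p[...,1]*z,-z],-1)
    return P@c2w[:3,:3].T+c2w[:3,3]
def snap(n):
    s=manip.snapshot(n); cv2.imwrite(f"pics/{n}_{manip.state()['clock']:.2f}.png",s["pixels"][...,::-1]); return s
E
python3 - <<'E'
from h import *
for n in("scene","top"):
    s=snap(n); np.savez(n,**s); print(n,np.linalg.inv(s["world_to_cam"]).round(3).tolist(),s["fovy"],s["distortion"])
print(manip.state())
E
ls pics
```

```text
scene [[-0.579, 0.609, -0.541, 0.123], [-0.815, -0.441, 0.376, 0.408], [-0.009, 0.659, 0.752, 0.73], [0.0, 0.0, 0.0, 1.0]] 50.42274554490519 [-0.04715873  0.          0.          0.          0.        ]
top [[0.005, 0.989, -0.151, 0.465], [-1.0, 0.008, 0.021, 0.098], [0.022, 0.151, 0.988, 0.921], [0.0, 0.0, 0.0, 1.0]] 49.03558886955485 [-0.05316688  0.          0.          0.          0.        ]
{'clock': 0.1, 'joint_pos': array([-1.37197925e+00,  3.42648478e-01,  1.52489950e+00, -8.64882202e-06,
        1.27538367e+00, -1.46007894e-01]), 'qvel': array([-0.00120428, -0.00370896, -0.00022506, -0.0008379 ,  0.00084778,
       -0.00033564]), 'joint_torque': array([ 1.78603677e-03, -4.34447837e+01, -2.46491861e+01, -2.04462435e-04,
        4.69092425e-03, -3.81062691e-06]), 'ee_pos': array([ 0.17741301, -0.49375124,  0.23070549]), 'orientation': array([ 9.85173312e-01,  1.71560767e-01, -2.18106569e-05, -6.69158809e-04]), 'contact_force': array([-0.19094089, -0.03892576, -0.33381801]), 'ft_torque': array([-0.03435409, -0.04401455, -0.03101312]), 'grasp_force': 0.0, 'gripper_width': 0.08543711659570707}
scene_0.05.png
top_0.10.png
```

View pics/scene_0.05.png

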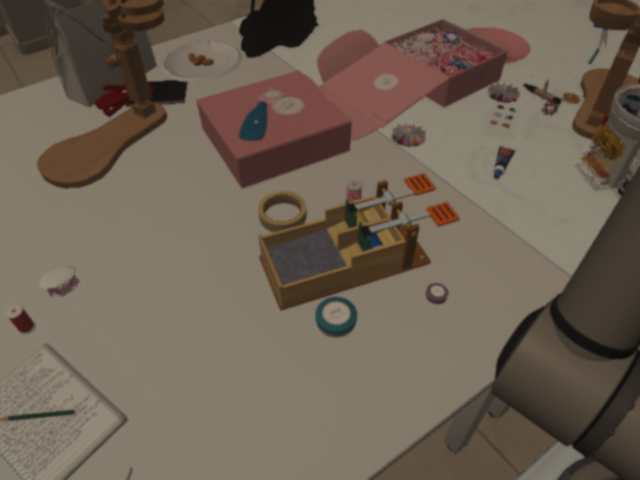

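View pics/top_0.10.png

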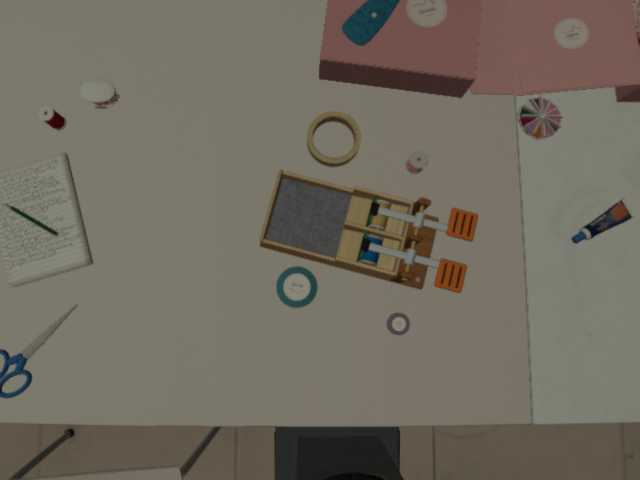

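The top view shows the blue spool at about (372,248), in the lane nearer the robot. Its paddle is at (451,275). The gold spool is at (380,215), and its paddle is at (462,224). The dispenser's +x points to image right, so blue is in the right lane. Next I'll measure the paddles from both cameras.

```bash
cat > m.py <<'E'
from h import *
cs={}
for n in("scene","top"):
    s=dict(np.load(n+".npz")); c=cloud(s,np.linalg.inv(s["world_to_cam"]))
    hsv=cv2.cvtColor(s["pixels"],cv2.COLOR_RGB2HSV)
    m=((hsv[...,0]<14)&(hsv[...,1]>190)&(hsv[...,2]>110)&(s["z_map"]>0)).astype(np.uint8)
    m=cv2.morphologyEx(m,cv2.MORPH_CLOSE,np.ones((5,5)))
    k,l,st,ce=cv2.connectedComponentsWithStats(m)
    for i in range(1,k):
        if st[i,4]>80:
            P=c[(l==i)&(s["z_map"]>0)]; P=P[P[:,2]>.05]
            if len(P)<50: continue
            r=cv2.minAreaRect((P[:,:2]*1000).astype(np.float32))
            print(n,ce[i].round(1),st[i,4],np.median(P,0).round(4),P[:,2].std().round(4),r); cs.setdefault(n,[]).append((ce[i]))
    # blue, gold
    b=(hsv[...,0]>100)&(hsv[...,0]<125)&(hsv[...,1]>150)
    P=c[b&(c[...,2]>.05)&(c[...,2]<.1)]; print("blue",len(P),np.median(P,0).round(3))
    # tall points near
    q=c[(c[...,2]>.085)&(c[...,2]<.13)&(np.abs(c[...,1])<.5)&(c[...,0]<.56)]
    print(len(q),q.max(0).round(3) if len(q) else 0)
E
python3 m.py
```

```text
scene [419.3 183.8] 331 [ 0.5968 -0.1493  0.1061] 0.0013 ((598.3341064453125, -149.98875427246094), (42.349178314208984, 42.85991287231445), 75.76010131835938)
scene [442.2 213.6] 397 [ 0.5156 -0.1271  0.1067] 0.0012 ((517.2139282226562, -128.86305236816406), (40.804656982421875, 42.556190490722656), 76.3263931274414)
blue 77 [ 0.555 -0.01   0.079]
1316 [0.56  0.048 0.117]
top [461.7 224.2] 672 [ 0.6009 -0.1509  0.1064] 0.0015 ((601.1400146484375, -151.13272094726562), (41.29833221435547, 42.894081115722656), 75.88670349121094)
top [450.2 275.3] 708 [ 0.52   -0.1299  0.1063] 0.0014 ((519.8229370117188, -130.10855102539062), (41.016357421875, 43.061195373535156), 76.03400421142578)
blue 171 [ 0.555 -0.011  0.077]
1635 [0.56  0.048 0.117]
```

Both cameras put the right paddle's centre at about (0.5185, -0.1295, 0.106), and the dispenser's yaw agrees with that. I'll move in with the fingers closing and the tool turned to line up with the paddle.

Emit:
shift_gripper:
  plan: "0,0,0.12,0.044,-0.0225,0,0;0,0,0.24,0.088,-0.045,0,0;0,0,0.36,0.132,-0.0675,0,0;0,0,0.48,0.176,-0.09,0,0;0,0,0.6,0.22,-0.1125,0,0"
  grip_n: 30

```text
clock: 0.6
ee_pos: [0.3465, -0.3132, 0.2311]
orientation: [0.992, -0.128, -0.0, -0.0]
contact_force: [0.9, -0.1, 0.5]
gripper_width: 0.0124
grasp_force: 0.0Traceback (most recent call last):
```

```bash
cat > t.py <<'E'
from h import *
import sys
from scipy.spatial.transform import Rotation as R
s=manip.state(); r=R.from_quat(s["orientation"]); T=np.array(eval(sys.argv[1]))
print("tool delta",r.inv().apply(T-s["ee_pos"]).round(4),"toolx deg",np.degrees(np.arctan2(*r.as_matrix()[1::-1,0])).round(2),s["contact_force"].round(2),s["gripper_width"].round(4))
E
python3 t.py "[.5185,-.1295,.16]"
```

```text
  File "t.py", line 5, in <module>
    print("tool delta",r.inv().apply(T-s["ee_pos"]).round(4),"toolx deg",np.degrees(np.arctan2(*r.as_matrix()[1::-1,0])).round(2),s["contact_force"].round(2),s["gripper_width"].round(4))
                                                                                                                                                              ^^^^^^^^^^^^^^^^^^^^^^^^
AttributeError: 'float' object has no attribute 'round'
```

```bash
sed -i 's/s\["gripper_width"\].round(4)/s["gripper_width"]/' t.py; python3 t.py "[.5185,-.1295,.16]"
```

```text
tool delta [ 0.1196 -0.2214  0.0712] toolx deg -14.74 [ 0.88 -0.1   0.55] 0.012383910460238741
```

Emit:
shift_gripper:
  plan: "0,0,0,0.02,-0.04,0,0;0,0,0,0.042,-0.08,0,0;0,0,0,0.066,-0.122,0,0;0,0,0,0.09,-0.166,0.01,0;0,0,0,0.112,-0.208,0.02,0"

```text
clock: 1.1
ee_pos: [0.5071, -0.1397, 0.2111]
orientation: [0.992, -0.126, 0.0, 0.0]
contact_force: [1.4, -0.8, 0.4]
gripper_width: -0.0002
grasp_force: 0.0
```

Emit:
shift_gripper:
  plan: "0,0,0,0.008,-0.014,0.02,0;0,0,0,0.008,-0.014,0.04,0;0,0,0,0.008,-0.014,0.05,0;0,0,0,0.008,-0.014,0.05,0;0,0,0,0.008,-0.014,0.05,0"

```text
clock: 1.6
ee_pos: [0.5172, -0.1304, 0.1618]
orientation: [0.992, -0.126, 0.0, 0.0]
contact_force: [0.1, 0.1, 0.9]
gripper_width: -0.0004
grasp_force: 0.0
```

```bash
python3 t.py "[.5185,-.1295,.106]"
python3 - <<'E'
from h import *
st=manip.state(); s=snap("wrist"); np.savez("wrist",**s)
from scipy.spatial.transform import Rotation as R
M=np.eye(4);M[:3,:3]=R.from_quat(st["orientation"]).as_matrix();M[:3,3]=st["ee_pos"]
c=cloud(s,M@s["tool_from_camera"]); hsv=cv2.cvtColor(s["pixels"],cv2.COLOR_RGB2HSV)
m=((hsv[...,0]<14)&(hsv[...,1]>190)&(hsv[...,2]>110)&(s["z_map"]>0)).astype(np.uint8)
k,l,sts,ce=cv2.connectedComponentsWithStats(cv2.morphologyEx(m,cv2.MORPH_CLOSE,np.ones((9,9))))
for i in range(1,k):
    if sts[i,4]>200:
        P=c[(l==i)&(m>0)];print(ce[i],sts[i],np.median(P,0).round(4),cv2.minAreaRect((P[:,:2]*1000).astype(np.float32)))
E
ls pics
```

```text
tool delta [ 0.001  -0.0012  0.0558] toolx deg -14.48 [0.08 0.09 0.93] -0.0004012348608511133
scene_0.05.png
top_0.10.png
wrist_1.65.png
```

View pics/wrist_1.65.png

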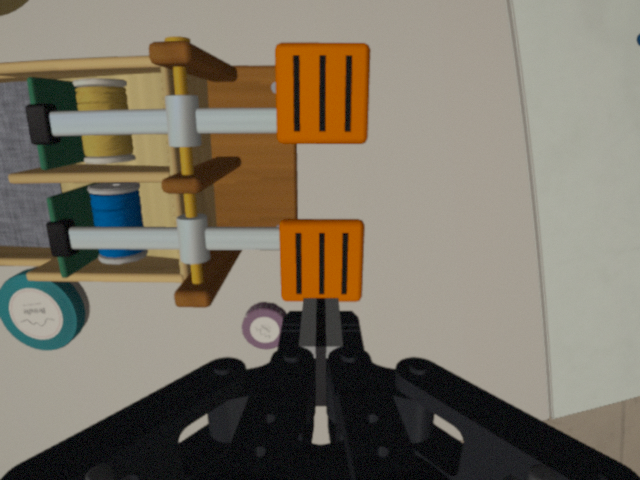

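```bash
python3 -c "
from h import *
s=snap('scene');cv2.imwrite('pics/sc_crop.png',cv2.resize(s['pixels'][140:320,230:490,::-1],None,fx=3,fy=3))"
```

```text
(no output)
```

View pics/sc_crop.png

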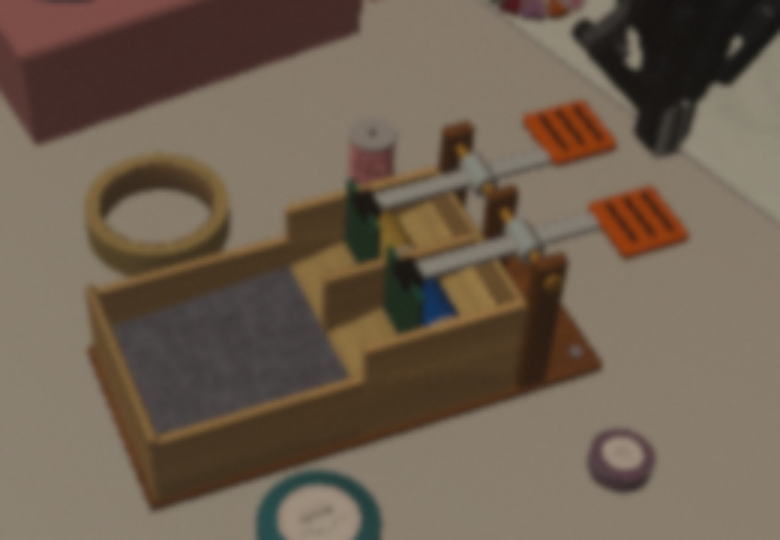

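The wrist view shows the blue spool at (117,220) in the lower lane, whose paddle is at (321,260). My colour mask missed the paddle here, so I'll check its position from the depth at that pixel.

```bash
python3 - <<'E'
from h import *
from scipy.spatial.transform import Rotation as R
s=dict(np.load("wrist.npz")); st=manip.state(); print(st["clock"],st["ee_pos"])
M=np.eye(4);M[:3,:3]=R.from_quat(st["orientation"]).as_matrix();M[:3,3]=st["ee_pos"]
c=cloud(s,M@s["tool_from_camera"])
for u,v in[(310,260),(333,260),(290,230),(355,230),(290,290),(355,290),(322,94)]: print(u,v,s["pixels"][v,u],c[v,u].round(4))
E
python3 t.py "[.5185,-.1295,.106]"
```

```text
1.7 [ 0.51751702 -0.13056495  0.16240518]
310 260 [179  94   0] [ 0.5235 -0.1283  0.1071]
333 260 [179  93   0] [ 0.5201 -0.1398  0.106 ]
290 230 [179  90   0] [ 0.5415 -0.1225  0.1063]
355 230 [175  90   0] [ 0.5332 -0.1546  0.1063]
290 290 [178  89   0] [ 0.5096 -0.1135  0.1066]
355 290 [181  96   0] [ 0.501  -0.1471  0.1068]
322 94 [20 20 23] [ 0.601  -0.1546  0.1075]
tool delta [ 0.0006 -0.0013  0.0564] toolx deg -14.49 [-0.22  0.32 -0.43] 4.9718349552372915e-05
```

The wrist view agrees with the other two to within 4 mm. Now I'll descend and press.

Emit:
shift_gripper:
  plan: "0,0,0,0.003,0.001,0.03,0;0,0,0,0.003,0.001,0.05,0;0,0,0,0.003,0.001,0.06,0;0,0,0,0.003,0.001,0.065,0;0,0,0,0.003,0.001,0.065,0"

```text
clock: 2.2
ee_pos: [0.5197, -0.132, 0.0968]
orientation: [0.992, -0.126, 0.0, 0.0]
contact_force: [-3.1, -1.9, 3.8]
gripper_width: -0.0
grasp_force: 1.7
```

Emit:
shift_gripper:
  plan: "0,0,0,0,0,0.006,0;0,0,0,0,0,0.012,0;0,0,0,0,0,0.018,0;0,0,0,0,0,0.021,0;0,0,0,0,0,0.021,0"

```text
clock: 2.7
ee_pos: [0.5212, -0.1317, 0.0767]
orientation: [0.992, -0.126, 0.002, 0.0]
contact_force: [0.4, 0.3, 5.0]
gripper_width: 0.0002
grasp_force: 2.3
```

```bash
python3 t.py "[.52,-.132,.0765]"
python3 -c "
from h import *
s=snap('scene');cv2.imwrite('pics/sc2.png',cv2.resize(s['pixels'][140:320,230:490,::-1],None,fx=3,fy=3))"
```

```text
tool delta [-0.0011  0.0006  0.0002] toolx deg -14.44 [0.41 0.27 5.03] 0.00019654022370284478
```

View pics/sc2.png

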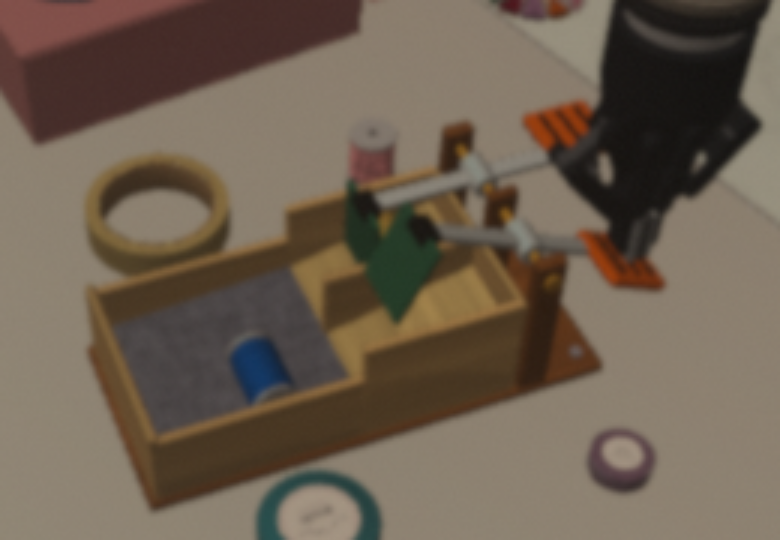

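The gate is up, and the blue spool has already rolled into the tray, at about (260,365) in the crop. I'll hold briefly so it settles, then ease off vertically.

Emit:
shift_gripper:
  plan: "0,0,0,0,0,0,0;0,0,0,0,0,0,0;0,0,0,0,0,0,0;0,0,0,0,0,0,0;0,0,0,0,0,0,0"
  quiet: true

```text
ok
```

Emit:
shift_gripper:
  plan: "0,0,0,0,0,-0.006,0;0,0,0,0,0,-0.012,0;0,0,0,0,0,-0.018,0;0,0,0,0,0,-0.024,0;0,0,0,0,0,-0.03,0"

```text
clock: 3.75
ee_pos: [0.5202, -0.1315, 0.1061]
orientation: [0.992, -0.126, 0.001, -0.0]
contact_force: [1.3, -0.6, 2.7]
gripper_width: 0.0005
grasp_force: 1.0
```

Emit:
shift_gripper:
  plan: "0,0,0,0,0,-0.01,0;0,0,0,0,0,-0.03,0;0,0,0,0,0,-0.06,0;0,0,0,0,0,-0.09,0;0,0,0,0,0,-0.12,0"

```text
clock: 4.25
ee_pos: [0.5192, -0.1306, 0.2264]
orientation: [0.992, -0.125, -0.001, -0.001]
contact_force: [0.9, 0.4, 0.0]
gripper_width: 0.0001
grasp_force: 0.0
```

Emit:
shift_gripper:
  plan: "0,0,0,-0.02,0.02,0,0;0,0,0,-0.05,0.05,0,0;0,0,0,-0.08,0.08,0,0;0,0,0,-0.1,0.1,0,0;0,0,0,-0.1,0.1,0,0"

```text
clock: 4.75
ee_pos: [0.3954, -0.2038, 0.2254]
orientation: [0.992, -0.127, -0.001, -0.0]
contact_force: [0.5, 0.8, 0.2]
gripper_width: 0.0
grasp_force: 0.0
```

```bash
python3 -c "
from h import *
s=snap('scene');cv2.imwrite('pics/sc3.png',cv2.resize(s['pixels'][140:320,230:490,::-1],None,fx=3,fy=3))
for n in('scene','top'): np.savez(n,**snap(n))"; python3 m.py; ls pics
```

```text
scene [419.3 183.8] 333 [ 0.5974 -0.1496  0.1061] 0.0013 ((598.5322875976562, -149.81564331054688), (41.284244537353516, 44.02461242675781), 74.85798645019531)
scene [442.2 213.6] 394 [ 0.516  -0.1275  0.1068] 0.0013 ((515.9796752929688, -128.54637145996094), (40.14292907714844, 42.865299224853516), 75.73453521728516)
blue 184 [0.602 0.146 0.056]
1296 [0.56  0.046 0.118]
top [461.7 224.1] 671 [ 0.601  -0.1507  0.1064] 0.0015 ((600.8935546875, -151.2604522705078), (41.53703308105469, 43.323326110839844), 74.65636444091797)
top [450.2 275.3] 707 [ 0.5201 -0.1295  0.1063] 0.0014 ((520.0883178710938, -130.0076904296875), (40.8486328125, 43.20368194580078), 74.79690551757812)
blue 308 [0.603 0.144 0.056]
1617 [0.56  0.048 0.117]
sc2.png
sc3.png
sc_crop.png
scene_0.05.png
scene_1.70.png
scene_2.75.png
scene_4.80.png
scene_4.85.png
top_0.10.png
top_4.90.png
wrist_1.65.png
```

View pics/sc3.png

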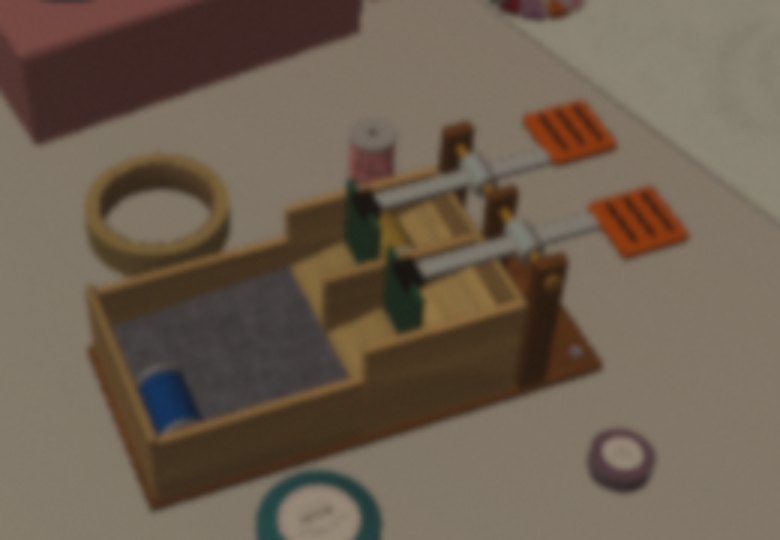

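The blue spool is resting at the tray's end wall, at about (168,400) in the crop. Both gates are shut, both paddles are back at rest height, and nothing else has moved.

Emit:
shift_gripper:
  plan: "0,0,0,0,0,0,0;0,0,0,0,0,0,0;0,0,0,0,0,0,0;0,0,0,0,0,0,0;0,0,0,0,0,0,0"
  quiet: true

```text
ok
```

```bash
python3 -c "
from cell import manip
print(manip.job_done())"
```

```text
the job is handed in; nothing more can be done
None
```

The blue spool is in the tray, its gate is shut with the paddle fully back up, the golden-yellow spool's lane was left alone, the arm is clear, and the job is handed in after about 5.4 s on the robot's clock.

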